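Pack a batch of sample jars into the two-layer carrier, in reverse order

TASK

Pack the batch for dispatch: move the three red-capped sample jars from the aluminium rack into the three bottom cavities of the open carrier in reverse order, so that the jar nearest the robot in the rack ends up in the cavity farthest from the robot, the middle one in the middle, and the farthest one nearest. When all three stand in place, lay the white divider deck level on the carrier's four corner posts, inside their lips, and only then stand the white reference pot in the deck's square pocket. Do not tip the jars or the pot over, set everything down gently instead of dropping it, and let go of everything.

Things in the scene. Friction and masses are not known exactly. Their poses are not given: they have to be found in the camera images.
- jar_slim: Slim white plastic jar with a red screw cap, 72 mm tall: straight body 34 mm across up to 56 mm height, then the cap, 33 mm across. About 60 g. Origin at the centre of its underside, z up; round. Starts upright in a rack cup, underside 11 mm above the bench. Grip its body, for example 40 mm above the underside, closing across the row.
- jar_shouldered: White plastic jar with shoulders and a red screw cap narrower than the body, 64 mm tall: body 44 mm across up to 46 mm height, then shoulders and a cap 34 mm across. About 70 g. Origin at the centre of its underside, z up; round. Starts upright in a rack cup, underside 11 mm above the bench. Grip its body, for example 38 mm above the underside, closing across the row.
- jar_stubby: Stubby wide white plastic jar with an equally wide red screw cap, 54 mm tall and 50 mm across all the way up (cap from 39 mm height). About 80 g. Origin at the centre of its underside, z up; round. Starts upright in a rack cup, underside 11 mm above the bench. Grip it for example 38 mm above the underside, closing across the row.
- pot: Low, plain white reference pot, cap white too with a grey disc, 54 mm across, 40 mm tall, about 90 g. Stands on the bench at the left or right end of the work area (a glass beaker at the other). Origin at the centre of its underside, z up; round. Grip it about 30 mm above its underside so that the fingertips stay clear of the pocket rim.
- divider: White deck, flat on the bench at first: plate 228 mm (x) by 102 (y) by 6 thick, 200 g. Origin: centre of underside. Black handle bar centred at x -4, y 0 mm: 44 long in x, 14 wide in y, top 46 above origin; pinch across y at 34 mm height. Square pocket 72 mm inside, centred at x +66, y 0; floor 6, rim 12 mm above origin. Other half flat, grey dots. Fits either way round.
- carrier: Fixed black floor 250 mm (x) by 124 (y). Origin: centre of underside; x runs along the row, away from the robot within 0.2 rad. Three 66 mm square cavities at x -70, 0, +70 mm, y 0; floor 6, walls 18 mm up. Four 14 mm aluminium posts at x +-111, y +-48, tops 84 mm up (the deck's underside rests there); outer lips to 92 mm leave 236 by 110 mm for the deck. Long sides open.
- rack: Aluminium rack plate 215 mm (x) by 86 mm (y), 8 mm thick, fixed to the bench, carrying the three grey cups. Origin at the centre of its underside; its x runs along the row and points away from the robot, to within about 0.2 rad.
- cup_slim: Grey plastic cup, fixed on the rack, in which the slim jar starts: 62 mm across outside, 55 mm inside; floor 3 mm, rim 11 mm above its origin (centre of its underside). The three like cups stand at -65, 0, +65 mm along the rack's x; which place this one has changes from start to start and tells the jar's original place in the row.
- cup_shouldered: Grey plastic cup, fixed on the rack, in which the shouldered jar starts: 62 mm across outside, 55 mm inside; floor 3 mm, rim 11 mm above its origin (centre of its underside). The three like cups stand at -65, 0, +65 mm along the rack's x; which place this one has changes from start to start and tells the jar's original place in the row.
- cup_stubby: Grey plastic cup, fixed on the rack, in which the stubby jar starts: 62 mm across outside, 55 mm inside; floor 3 mm, rim 11 mm above its origin (centre of its underside). The three like cups stand at -65, 0, +65 mm along the rack's x; which place this one has changes from start to start and tells the jar's original place in the row.
There are look-alikes about, which are no part of the job. What is shaped like the jar_slim but blue is not meant. Of the things shaped like the rack, the aluminium one is meant.

How it is judged:
On the way, in this order (a step that is already met when the one before it is completed fails the run):
1. all three jars stand in the carrier's cavities in reverse order, released (((x of cup_slim in the frame of rack between -0.085 and -0.045 m and x of jar_slim in the frame of carrier between 0.052 and 0.088 m) or (x of cup_slim in the frame of rack between -0.02 and 0.02 m and x of jar_slim in the frame of carrier between -0.018 and 0.018 m) or (x of cup_slim in the frame of rack between 0.045 and 0.085 m and x of jar_slim in the frame of carrier between -0.088 and -0.052 m)) and y of jar_slim in the frame of carrier between -0.018 and 0.018 m and z of jar_slim in the frame of carrier between 0.002 and 0.01 m and angle between each of jar_slim, jar_shouldered, jar_stubby's own z axis and vertical below 0.15 rad and ((x of cup_shouldered in the frame of rack between -0.085 and -0.045 m and x of jar_shouldered in the frame of carrier between 0.052 and 0.088 m) or (x of cup_shouldered in the frame of rack between -0.02 and 0.02 m and x of jar_shouldered in the frame of carrier between -0.018 and 0.018 m) or (x of cup_shouldered in the frame of rack between 0.045 and 0.085 m and x of jar_shouldered in the frame of carrier between -0.088 and -0.052 m)) and y of jar_shouldered in the frame of carrier between -0.018 and 0.018 m and z of jar_shouldered in the frame of carrier between 0.002 and 0.01 m and ((x of cup_stubby in the frame of rack between -0.085 and -0.045 m and x of jar_stubby in the frame of carrier between 0.052 and 0.088 m) or (x of cup_stubby in the frame of rack between -0.02 and 0.02 m and x of jar_stubby in the frame of carrier between -0.018 and 0.018 m) or (x of cup_stubby in the frame of rack between 0.045 and 0.085 m and x of jar_stubby in the frame of carrier between -0.088 and -0.052 m)) and y of jar_stubby in the frame of carrier between -0.018 and 0.018 m and z of jar_stubby in the frame of carrier between 0.002 and 0.01 m and contact force between the fingers and jar_slim below 0.1 N and contact force between the fingers and jar_shouldered below 0.1 N and contact force between the fingers and jar_stubby below 0.1 N), for 0.2 s.
2. the divider lies level on the four posts over the jars, released (all of step 1 and horizontal distance between divider and carrier below 0.01 m and z of divider in the frame of carrier between 0.079 and 0.089 m and angle between divider's own z axis and vertical below 0.05 rad and angle between the x axis of divider and the x axis of carrier, either way round below 0.12 rad and contact force between the fingers and divider below 0.1 N), for 0.2 s.
3. the reference pot stands in the deck's pocket, released (all of step 2 and x of pot in the frame of divider between 0.052 and 0.08 m and y of pot in the frame of divider between -0.014 and 0.014 m and z of pot in the frame of divider between 0.002 and 0.01 m and angle between pot's own z axis and vertical below 0.1 rad and contact force between the fingers and pot below 0.1 N), for 0.2 s.
At the end, for the whole second after the job is handed in: Each jar stands upright on the floor of its cavity (within 18 mm of its centre), in the reverse of the rack's order; the divider lies level on the four posts, within 10 mm and 0.12 rad, either way round; the pot stands upright in the pocket, within 14 mm; all is released and at rest (all of step 3 and linear speed of each of jar_slim, jar_shouldered, jar_stubby, divider, pot below 0.02 m/s); the robot touches nothing.
It fails at once if a jar or the pot is tipped over by more than about 40 degrees (angle between any of jar_slim, jar_shouldered, jar_stubby, pot's own z axis and vertical above 0.7 rad).
It fails at once if a jar, the pot or the divider is dropped or thrown (moves faster than 0.7 m/s without being held) ((linear speed of jar_slim above 0.7 m/s and contact force between the fingers and jar_slim below 0.01 N) or (linear speed of jar_shouldered above 0.7 m/s and contact force between the fingers and jar_shouldered below 0.01 N) or (linear speed of jar_stubby above 0.7 m/s and contact force between the fingers and jar_stubby below 0.01 N) or (linear speed of divider above 0.7 m/s and contact force between the fingers and divider below 0.01 N) or (linear speed of pot above 0.7 m/s and contact force between the fingers and pot below 0.01 N)).
It also fails if it takes over 144 s, if anything falls off the work surface, if the arm or the gripper's body presses on something with over 40 N, if the wrist force passes 120 N, or if a joint passes its speed limit or range.

ROBOT

A 6-joint arm with a two-finger parallel gripper is mounted at the origin on the work surface. World frame = base frame: x ahead of the robot, y to its left, z up, the work surface at z = 0. Lengths are in m, angles in rad, forces in N, time in s.
With the tool pointing down it reaches from about 0.25 to 0.85 m from the base axis. Payload 12.5 kg.
Tool frame: the origin (TCP) lies midway between the tips of the shut fingers; the grasp point (between the pads) lies 19 mm behind it; x points along the fingers, y is the direction in which the jaws open and shut, and the axes are right-handed (so a half turn about x gives the same grasp; the last joint's range is limited). The gripper opens to 93 mm and grips with 3 to 60 N. Pads are 15 mm wide; open, the fingers measure 128 mm over their backs; the gripper's body (75 mm by 188 mm) begins 65 mm behind the grasp point.
Start: joints at [-1.299, 0.351, 1.652, -0, 1.139, -0.085], TCP at [0.192, -0.515, 0.219] pointing down, gripper open.
Joint ranges: [-2.75, 2.75], [-0.79, 2.1], [0.01, 2.65], [-1.57, 4.71], [0.07, 3.14], [-2.87, 2.87]. Speed limits (rad/s): [2.22, 2.22, 2.79, 3.14, 3.14, 3.14].

INTERFACE

Orientations are given as [roll, pitch, yaw] about the fixed x, y, z axes, in that order (R = Rz(yaw) Ry(pitch) Rx(roll)).
In Python, from cell import r gives the robot as it stands. The module is installed in compiled form; this text tells all that it offers.
- The arm moves only by the tool play_rows, never from a script. Its argument "steps" is one flat list of numbers, 7 for each row, row after row: the shift along the world's x, y, z in mm, then the turn, a rotation vector about the world's x, y, z in rad, then the opening, from 0 (shut) to 1 (fully open). A call has exactly 5 rows; each row shifts and turns the commanded pose from where the row before left it; what a row does not reach is not made up. A row lasts 1/8 s, in which the tool goes at most 62.5 mm and 10.7 degrees, less where a joint would pass 70% of its speed; a pose out of reach is approached as far as the arm can. A call with a gripper value outside its range is refused whole. The fingers move at their own pace and stop on an object; "squeeze" is the grip in N (left out, the last holds). Time passes only in rows, so rows that do not move let the fingers close, or fill a call up. It gives the time, the measured TCP pose, the force and the opening at its end, in the units of the state.
- r.get_state(): the state, without advancing time (a new reading comes with each control period).
- r.snapshot(name): name is "scene" or "top" or "wrist"; returns (picture, depth): 400x640x3 uint8, red, green, blue; 400x640 float32, m along the optical axis (not along the pixel's ray), 0 where there is no reading.
- r.get_calibration(name): a dict with "intrinsics" (3x3 intrinsics, pixels), "k1" (the pictures are not rectified: a ray, as slopes to the right and down, at radius r is drawn at 1 + k1 r^2 times it, then the intrinsics apply), "world_to_cam" (4x4, takes a point from world to camera coordinates); the wrist camera has in their place "mount" (4x4, takes a point from camera to tool coordinates, whose origin is the TCP and whose axes are the tool frame's). Camera axes: x right, y down, z forward; pixel columns grow to the right and rows downward; lengths in m; the calibration is good to about 2 mm. A picture is of the moment at which its call begins: read the wrist's pose just before it. get_calibration takes no time and is no camera call.
- r.job_done(): hands the job in, once; it reports no verdict.
The state is a dict: "time_s": time; "joints": joint angles; "qvel": joint speeds; "tau": joint torques, N m; "ee_pos": TCP position; "ee_rot": TCP orientation; "contact_force": force on the tool from outside, world axes, zero at the start; "moment": the same for the moment, N m; "gripper_width": finger opening in m.
Only numpy, scipy, OpenCV 4.12 (cv2) and the standard library are available. Lean on these libraries where they do the work, as an engineer would, in place of code of your own. Each camera call takes 0.05 s, during which the arm holds its last target. There are 200 camera calls.

## Working session

There is one attempt and no reset: what is moved stays moved. The work goes in short steps, Python scripts to look and compute and a tool call to move; the robot and the scene stay as the last step left them, time stands still between calls to the robot, and variables do not carry over. Pictures are saved under pics/ and viewed, about 12 in all and at most 16, crops included, and the job is handed in when it is done.

Besides the shell and the picture viewer there is one more tool, called after "Call:" by a JSON object that holds its "api" and its "payload". play_rows: Moves the arm, as the interface text tells. Its arguments: {"type":"object","properties":{"steps":{"type":"array"},"squeeze":{"type":"number"}},"required":["steps"]}

```bash
mkdir -p pics
cat > h.py <<'E'
import numpy as np, cv2
from cell import r
def snap(n,f=None):
    p,d=r.snapshot(n)
    if f: cv2.imwrite('pics/'+f,p[:,:,::-1])
    return p,d
def cam2world(n,st=None):
    c=r.get_calibration(n)
    if n!='wrist': return c,np.linalg.inv(c['world_to_cam'])
    st=st or r.get_state()
    from scipy.spatial.transform import Rotation as R
    T=np.eye(4);T[:3,:3]=R.from_euler('xyz',st['ee_rot']).as_matrix();T[:3,3]=st['ee_pos']
    return c,T@c['mount']
def rays(c,uv):
    K=c['intrinsics'];uv=np.atleast_2d(uv).astype(float)
    d=np.c_[(uv[:,0]-K[0,2])/K[0,0],(uv[:,1]-K[1,2])/K[1,1]];s=d.copy()
    for _ in range(15): s=d/(1+c['k1']*(s**2).sum(1,keepdims=True))
    return np.c_[s,np.ones(len(s))]
def on_plane(n,uv,z,st=None):
    c,T=cam2world(n,st);R=rays(c,uv)@T[:3,:3].T;o=T[:3,3]
    return o+R*((z-o[2])/R[:,2])[:,None]
def cloud(n,d,st=None):
    c,T=cam2world(n,st);h,w=d.shape
    u,v=np.meshgrid(np.arange(w),np.arange(h))
    P=rays(c,np.c_[u.ravel(),v.ravel()])*d.reshape(-1,1)
    P=P@T[:3,:3].T+T[:3,3];P[d.ravel()==0]=np.nan
    return P.reshape(h,w,3)
E
python3 - <<'E'
from h import *
s=r.get_state();print({k:np.round(v,3) for k,v in s.items()})
for n in('scene','top'):
    p,d=snap(n,n+'0.png');np.save(n+'0.npy',d)
    c,T=cam2world(n);print(n,c['k1'],c['intrinsics'][0,0],T.round(3).tolist())
print(r.get_calibration('wrist'))
E
```

```text
{'time_s': np.float64(0.0), 'joints': array([-1.299,  0.351,  1.652, -0.   ,  1.139, -0.085]), 'qvel': array([ 0.001,  0.002,  0.   ,  0.   , -0.002, -0.001]), 'tau': array([ 0.0000e+00, -4.9733e+01, -2.8526e+01,  7.0000e-02,  2.6000e-02,
       -0.0000e+00]), 'ee_pos': array([ 0.192, -0.515,  0.218]), 'ee_rot': array([-1.643,  1.57 ,  1.855]), 'contact_force': array([ 0.714,  0.232, -0.534]), 'moment': array([ 0.063, -0.004,  0.043]), 'gripper_width': np.float64(0.093)}
scene -0.15148362304076302 514.085339109058 [[0.607, 0.492, -0.624, 1.277], [0.795, -0.373, 0.479, -0.601], [0.003, -0.787, -0.617, 0.84], [0.0, 0.0, 0.0, 1.0]]
top -0.061581793244921745 378.93261573925986 [[-0.019, -0.987, 0.16, 0.309], [-1.0, 0.022, 0.017, -0.007], [-0.02, -0.159, -0.987, 1.038], [0.0, 0.0, 0.0, 1.0]]
{'intrinsics': array([[330.30089202,   0.        , 319.83634199],
       [  0.        , 330.30089202, 205.7953684 ],
       [  0.        ,   0.        ,   1.        ]]), 'k1': 0.010763118823253242, 'mount': array([[ 7.91892991e-04, -2.39010679e-01,  9.71016616e-01,
        -1.65028538e-01],
       [ 9.99999462e-01,  8.40097311e-04, -6.08743791e-04,
         1.68229617e-03],
       [-6.70252181e-04,  9.71016575e-01,  2.39011216e-01,
        -6.64647109e-02],
       [ 0.00000000e+00,  0.00000000e+00,  0.00000000e+00,
         1.00000000e+00]])}
```

View pics/top0.png

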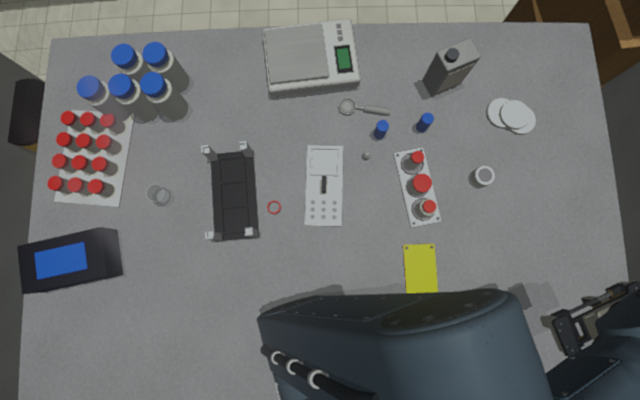

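View pics/scene0.png

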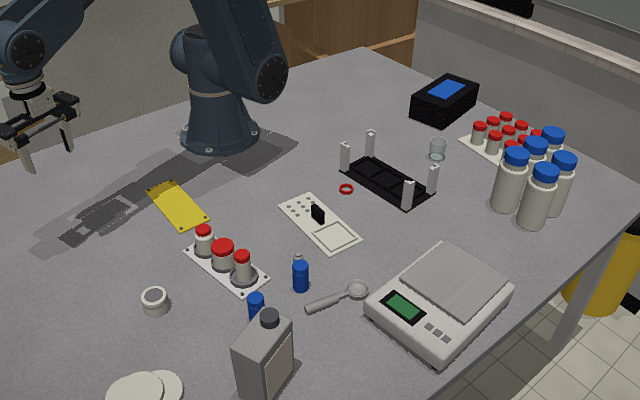

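Top view: the rack with jars is at about (418,187), pot (484,176), carrier (235,195) and divider (324,185) with its pocket on the far side. The beaker is at (158,195). The scene view agrees. Next I measure with depth from both cameras.

Run:
```python
from h import *
p=cv2.imread('pics/top0.png')
a=p[130:250,190:350];b=p[130:250,380:500]
cv2.imwrite('pics/crop0.png',np.hstack([cv2.resize(a,None,fx=2.8,fy=2.8,interpolation=cv2.INTER_CUBIC),cv2.resize(b,None,fx=2.8,fy=2.8,interpolation=cv2.INTER_CUBIC)]))
for n in('top','scene'):
    im=cv2.imread(f'pics/{n}0.png');P=cloud(n,np.load(n+'0.npy'))
    hsv=cv2.cvtColor(im,cv2.COLOR_BGR2HSV)
    x,y,z=P[...,0],P[...,1],P[...,2]
    print(n,'table z',np.nanmedian(z[(x>.3)&(x<.6)&(abs(y)<.3)]))
    def blobs(m,name):
        k,l,s,c=cv2.connectedComponentsWithStats(m.astype(np.uint8))
        for i in range(1,k):
            if s[i,4]>15:
                q=P[l==i];t=np.nanpercentile(q[:,2],90)
                w=q[abs(q[:,2]-t)<.006]
                print(name,c[i].round(0),s[i,4],'ztop',t.round(3),'mid',((np.nanpercentile(w,3,axis=0)+np.nanpercentile(w,97,axis=0))/2).round(3),'ext',(np.nanmax(w,0)-np.nanmin(w,0)).round(3))
    reg=(x>.2)&(x<.5)&(y<-.15)&(y>-.5)
    red=((hsv[...,0]<8)|(hsv[...,0]>172))&(hsv[...,1]>120)&(hsv[...,2]>80)
    blobs(red&(x>.15)&(x<.6)&(y<-.1),'red')
    blobs((z>.03)&(z<.06)&(x>.25)&(x<.5)&(y<-.3)&(y>-.55)&~red,'pot?')
    blobs((z>.07)&(z<.11)&(x>.15)&(x<.5)&(y>.1)&(y<.4),'post')
    blobs((z>.025)&(z<.06)&(x>.15)&(x<.5)&(y>-.07)&(y<.1),'handle')
```

```text
top table z 0.00015035905301474806
red [417. 157.] 116 ztop 0.084 mid [ 0.571 -0.256  0.081] ext [0.03  0.031 0.007]
red [422. 183.] 260 ztop 0.066 mid [ 0.505 -0.268  0.064] ext [0.046 0.048 0.01 ]
red [429. 206.] 121 ztop 0.076 mid [ 0.442 -0.28   0.074] ext [0.032 0.031 0.008]
post [249. 232.] 65 ztop 0.092 mid [0.384 0.18  0.091] ext [0.018 0.019 0.009]
post [210. 235.] 77 ztop 0.092 mid [0.376 0.283 0.089] ext [0.018 0.02  0.008]
handle [324. 190.] 22 ztop 0.045 mid [ 0.496 -0.011  0.044] ext [0.008 0.011 0.005]
scene table z 0.002123754198016581
red [203. 230.] 158 ztop 0.077 mid [ 0.448 -0.28   0.074] ext [0.037 0.033 0.008]
red [222. 247.] 357 ztop 0.067 mid [ 0.511 -0.269  0.065] ext [0.051 0.048 0.009]
red [241. 256.] 200 ztop 0.084 mid [ 0.576 -0.257  0.082] ext [0.032 0.033 0.008]
pot? [197. 242.] 19 ztop 0.055 mid [ 0.447 -0.301  0.053] ext [0.011 0.001 0.007]
post [371. 134.] 94 ztop 0.093 mid [0.382 0.285 0.092] ext [0.02  0.022 0.01 ]
post [345. 147.] 81 ztop 0.092 mid [0.391 0.182 0.091] ext [0.021 0.02  0.009]
```

View pics/crop0.png

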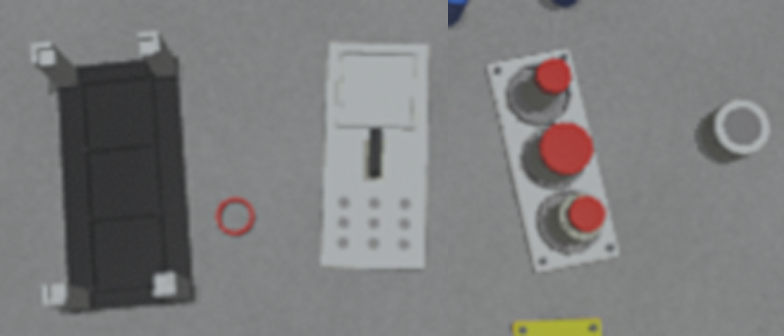

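The crop shows the jars near to far as shouldered, stubby, slim. The divider pocket is on its far half and the carrier posts are visible. Next I extend the ranges and fit the divider, carrier and pot.

Run:
```python
from h import *
for n in('top','scene'):
    im=cv2.imread(f'pics/{n}0.png');P=cloud(n,np.load(n+'0.npy'))
    x,y,z=P[...,0],P[...,1],P[...,2];z=z-(.002 if n=='scene' else 0)
    def blobs(m,name,mn=12):
        k,l,s,c=cv2.connectedComponentsWithStats(m.astype(np.uint8))
        for i in range(1,k):
            if s[i,4]>mn:
                q=P[l==i]
                print(n,name,c[i].round(0),s[i,4],'mid',((np.nanpercentile(q,2,axis=0)+np.nanpercentile(q,98,axis=0))/2).round(3),'ext',(np.nanmax(q,0)-np.nanmin(q,0)).round(3),'rect',[np.round(t,3) for t in cv2.minAreaRect(q[:,:2].astype(np.float32))])
    blobs((z>.033)&(z<.05)&(x>.4)&(x<.7)&(y<-.36)&(y>-.6),'pot')
    blobs((z>.07)&(z<.11)&(x>.3)&(x<.75)&(y>.1)&(y<.4),'post')
    blobs((z>.025)&(z<.06)&(x>.3)&(x<.65)&(y>-.07)&(y<.1),'handle')
    br=im.min(2)>130
    blobs(br&(z<.02)&(x>.3)&(x<.7)&(y>-.1)&(y<.1),'plate',500)
```

```text
top pot [484. 175.] 299 mid [ 0.527 -0.447  0.039] ext [0.05  0.053 0.012] rect [array([ 0.528, -0.448]), array([0.05 , 0.053]), np.float64(1.243)]
top post [173. 102.] 81 mid [0.737 0.391 0.091] ext [0.025 0.018 0.039] rect [array([0.736, 0.39 ]), array([0.008, 0.031]), np.float64(51.436)]
top post [243. 146.] 76 mid [0.611 0.198 0.082] ext [0.02  0.02  0.026] rect [array([0.611, 0.198]), array([0.02 , 0.019]), np.float64(3.475)]
top post [205. 149.] 84 mid [0.604 0.3   0.082] ext [0.02  0.02  0.023] rect [array([0.604, 0.3  ]), array([0.02, 0.02]), np.float64(3.465)]
top post [249. 232.] 65 mid [0.385 0.18  0.086] ext [0.019 0.019 0.02 ] rect [array([0.385, 0.18 ]), array([0.019, 0.019]), np.float64(0.797)]
top post [210. 235.] 77 mid [0.377 0.282 0.082] ext [0.019 0.021 0.023] rect [array([0.377, 0.282]), array([0.019, 0.02 ]), np.float64(4.44)]
top handle [324. 184.] 85 mid [ 0.512 -0.012  0.04 ] ext [0.042 0.012 0.022] rect [array([ 0.512, -0.012]), array([0.011, 0.042]), np.float64(88.796)]
top plate [325. 190.] 5730 mid [ 0.5   -0.001  0.002] ext [0.399 0.2   0.023] rect [arra
[... 531 characters left out ...]
.609 0.301 0.083] ext [0.025 0.026 0.022] rect [array([0.609, 0.3  ]), array([0.023, 0.027]), np.float64(5.986)]
scene post [497. 178.] 62 mid [0.74  0.392 0.092] ext [0.019 0.015 0.04 ] rect [array([0.74 , 0.391]), array([0.007, 0.024]), np.float64(61.797)]
scene post [409. 185.] 93 mid [0.616 0.2   0.083] ext [0.021 0.024 0.023] rect [array([0.615, 0.2  ]), array([0.021, 0.024]), np.float64(2.05)]
scene handle [317. 211.] 142 mid [ 0.518 -0.01   0.038] ext [0.046 0.017 0.023] rect [array([ 0.518, -0.01 ]), array([0.016, 0.046]), np.float64(88.138)]
scene plate [321. 223.] 7778 mid [ 0.503 -0.     0.004] ext [0.4   0.2   0.022] rect [array([0.5, 0. ]), array([0.2, 0.4]), np.float64(89.998)]
```

```bash
cat >> h.py <<'E'
def yaw(st=None):
    from scipy.spatial.transform import Rotation as R
    st=st or r.get_state();M=R.from_euler('xyz',st['ee_rot']).as_matrix()
    return np.arctan2(M[1,1],M[0,1]),M   # heading of jaw axis
E
python3 - <<'E'
from h import *
a,M=yaw();print(a,M.round(3))
E
```

```text
-1.214074934764423 [[-0.     0.349 -0.937]
 [ 0.001 -0.937 -0.349]
 [-1.    -0.001 -0.   ]]
```

Call:
{"api": "play_rows", "payload": {"steps": [32, 25, 0, 0, 0, -0.02, 1, 32, 25, 0, 0, 0, -0.02, 1, 32, 25, 0, 0, 0, -0.02, 1, 32, 25, 0, 0, 0, -0.02, 1, 32, 25, 0, 0, 0, -0.02, 1], "squeeze": 12}}

```text
time_s: 0.72
ee_pos: [0.353, -0.3893, 0.2184]
ee_rot: [-1.233, 1.57, 2.164]
contact_force: [0.1, -0.3, 0.4]
gripper_width: 0.0928
```

Call:
{"api": "play_rows", "payload": {"steps": [32, 24, 0, 0, 0, -0.02, 1, 32, 24, 0, 0, 0, -0.02, 1, 32, 24, 0, 0, 0, -0.02, 1, 32, 24, 0, 0, 0, -0.02, 1, 28, 24, 0, 0, 0, 0, 1]}}

```text
time_s: 1.35
ee_pos: [0.509, -0.2693, 0.2183]
ee_rot: [-0.768, 1.57, 2.55]
contact_force: [0.5, 0.4, 0.3]
gripper_width: 0.0929
```

```bash
cat >> h.py <<'E'
def pose():
    s=r.get_state();print('t',round(float(s['time_s']),2),'pos',np.round(s['ee_pos'],4),'yaw',round(yaw(s)[0],3),'F',np.round(s['contact_force'],1),'w',round(float(s['gripper_width']),4),'q',np.round(s['joints'],2));return s
E
python3 - <<'E'
from h import *
for _ in range(3): snap('top')
s=pose();p,d=snap('wrist','w1.png');np.save('w1.npy',d)
P=cloud('wrist',d,s);hsv=cv2.cvtColor(p,cv2.COLOR_RGB2HSV);z=P[...,2]
red=((hsv[...,0]<8)|(hsv[...,0]>172))&(hsv[...,1]>120)&(hsv[...,2]>80)
def blobs(m,name,mn):
    k,l,st,c=cv2.connectedComponentsWithStats(m.astype(np.uint8))
    for i in range(1,k):
        if st[i,4]>mn:
            q=P[l==i];q=q[~np.isnan(q[:,2])]
            t=np.median(q[:,2]);q=q[q[:,2]>t-.008]
            cc,rr=cv2.minEnclosingCircle(q[:,:2].astype(np.float32))
            print(name,c[i].round(0),st[i,4],'z',t.round(4),'c',np.round(cc,4),'r',round(rr,4))
blobs(red,'red',200)
blobs((z>.034)&(z<.045)&(P[...,1]<-.35)&~red,'pot',500)
print('table',np.nanmedian(z[(z<.006)]))
E
```

```text
t 1.5 pos [ 0.5087 -0.2693  0.2182] yaw -1.392 F [ 0.3 -0.2  0.1] w 0.0928 q [-0.57  0.4   1.58 -0.    1.16  0.82]
red [318. 123.] 1095 z 0.0819 c [ 0.5745 -0.2568] r 0.0169
red [318. 193.] 1913 z 0.0639 c [ 0.5091 -0.2688] r 0.0256
red [319. 258.] 845 z 0.0739 c [ 0.4451 -0.281 ] r 0.0178
pot [486. 197.] 1974 z 0.0391 c [ 0.5315 -0.4474] r 0.0271
table -0.0008881312804961683
```

View pics/w1.png

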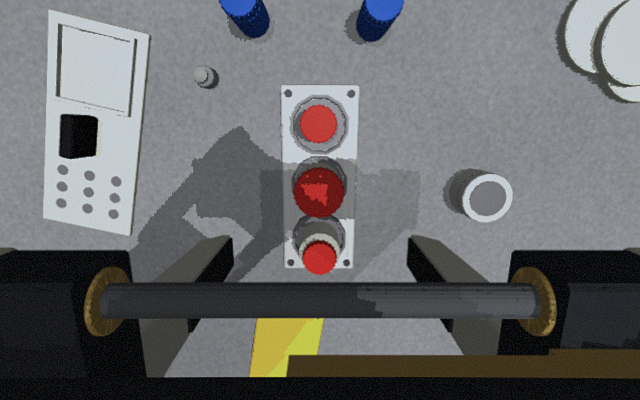

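The caps show at (318,123), (318,193) and (319,258), with the pot at (487,197). Cap heights fit the text, and the tool is already centred over the stubby jar.

Call:
{"api": "play_rows", "payload": {"steps": [0, 0, -50, 0, 0, 0, 1, 0, 0, -55, 0, 0, 0, 1, 0, 0, -50, 0, 0, 0, 1, 0, 0, -25, 0, 0, 0, 1, 0, 0, -8, 0, 0, 0, 1]}}

```text
time_s: 2.17
ee_pos: [0.5067, -0.2707, 0.0293]
ee_rot: [-0.699, 1.568, 2.618]
contact_force: [-0.9, -0.1, 0.1]
gripper_width: 0.093
```

Call:
{"api": "play_rows", "payload": {"steps": [0, 0, 0, 0, 0, 0, 0, 0, 0, 0, 0, 0, 0, 0, 0, 0, 0, 0, 0, 0, 0, 0, 0, 0, 0, 0, 0, 0, 0, 0, 0, 0, 0, 0, 0], "squeeze": 15}}

```text
time_s: 2.8
ee_pos: [0.5082, -0.2703, 0.0309]
ee_rot: [2.595, 1.571, -0.37]
contact_force: [-0.6, 1.3, 3.5]
gripper_width: 0.0497
```

Call:
{"api": "play_rows", "payload": {"steps": [0, 0, 15, 0, 0, 0, 0, 0, 0, 25, 0, 0, 0, 0, 0, 0, 30, 0, 0, 0, 0, 0, 0, 30, 0, 0, 0, 0, 0, 0, 25, 0, 0, 0, 0]}}

```text
time_s: 3.42
ee_pos: [0.5082, -0.2704, 0.1578]
ee_rot: [2.361, 1.569, -0.604]
contact_force: [1.3, -0.3, -1.1]
gripper_width: 0.0499
```

Call:
{"api": "play_rows", "payload": {"steps": [0, 25, 0, 0, 0, -0.01, 0, -1, 40, 0, 0, 0, -0.01, 0, -1, 50, 0, 0, 0, -0.01, 0, -1, 50, 0, 0, 0, -0.01, 0, -1, 50, 0, 0, 0, -0.01, 0]}}

```text
time_s: 4.05
ee_pos: [0.504, -0.0538, 0.1566]
ee_rot: [2.834, 1.57, -0.182]
contact_force: [0.2, -0.4, -1.2]
gripper_width: 0.0496
```

Call:
{"api": "play_rows", "payload": {"steps": [-1, 50, 0, 0, 0, -0.01, 0, -1, 50, 0, 0, 0, -0.01, 0, -1, 50, 0, 0, 0, -0.01, 0, -1, 50, 0, 0, 0, -0.01, 0, -1, 40, 0, 0, 0, -0.01, 0]}}

```text
time_s: 4.68
ee_pos: [0.4989, 0.1866, 0.1566]
ee_rot: [-2.894, 1.57, 0.325]
contact_force: [0.1, 0.6, -0.9]
gripper_width: 0.0498
```

Call:
{"api": "play_rows", "payload": {"steps": [-1, 30, 0, 0, 0, 0, 0, -1, 17, 0, 0, 0, 0, 0, 0, 8, 0, 0, 0, 0, 0, 0, 0, 0, 0, 0, 0, 0, 0, 0, 0, 0, 0, 0, 0]}}

```text
time_s: 5.3
ee_pos: [0.4972, 0.2389, 0.1557]
ee_rot: [0.907, 1.571, -2.159]
contact_force: [0.2, 0.1, -0.8]
gripper_width: 0.0497
```

Run:
```python
from h import *
s=pose();p,d=snap('wrist','w2.png');np.save('w2.npy',d)
P=cloud('wrist',d,s);z=P[...,2]
m=(z>.075)&(z<.1)
k,l,st,c=cv2.connectedComponentsWithStats(m.astype(np.uint8))
for i in range(1,k):
    if st[i,4]>60:
        q=P[l==i];print(c[i].round(),st[i,4],((np.percentile(q,2,axis=0)+np.percentile(q,98,axis=0))/2).round(4),np.ptp(q,axis=0).round(3))
```

```text
t 5.3 pos [0.4972 0.2389 0.1557] yaw -1.495 F [ 0.2  0.1 -0.8] w 0.0497 q [ 0.36  0.43  1.71 -0.    1.01  1.86]
[238.  49.] 1218 [0.6071 0.2997 0.0843] [0.02  0.02  0.018]
[392.  50.] 1204 [0.6147 0.1994 0.0844] [0.02  0.021 0.018]
[377. 344.] 589 [0.3912 0.1827 0.0837] [0.02  0.02  0.017]
[256. 344.] 503 [0.3836 0.2815 0.0835] [0.019 0.019 0.018]
```

View pics/w2.png

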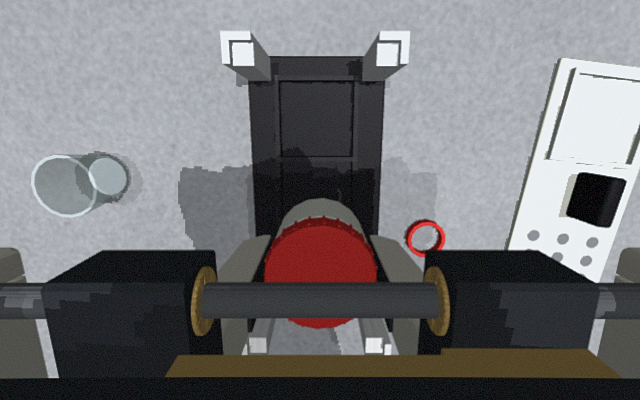

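The posts are at (238,49), (392,50), (256,344) and (377,344). That puts the carrier centre at (0.499,0.241) with yaw 0.078, and the jar is held upright above the middle cavity.

Call:
{"api": "play_rows", "payload": {"steps": [1, 2, -30, 0, 0, 0, 0, 0, 0, -40, 0, 0, 0, 0, 0, 0, -35, 0, 0, 0, 0, 0, 0, -15, 0, 0, 0, 0, 0, 0, -5, 0, 0, 0, 0]}}

```text
time_s: 5.98
ee_pos: [0.4983, 0.2414, 0.0305]
ee_rot: [0.343, 1.57, -2.723]
contact_force: [1.2, -0.1, -1.2]
gripper_width: 0.05
```

Call:
{"api": "play_rows", "payload": {"steps": [0, 0, -2, 0, 0, 0, 0, 0, 0, -2, 0, 0, 0, 0, 0, 0, -1, 0, 0, 0, 0, 0, 0, 0, 0, 0, 0, 0, 0, 0, 0, 0, 0, 0, 0]}}

```text
time_s: 6.6
ee_pos: [0.4983, 0.2417, 0.0259]
ee_rot: [-2.853, 1.57, 0.365]
contact_force: [0.1, 0.3, 1.3]
gripper_width: 0.0499
```

Call:
{"api": "play_rows", "payload": {"steps": [0, 0, 0, 0, 0, 0, 1, 0, 0, 0, 0, 0, 0, 1, 0, 0, 0, 0, 0, 0, 1, 0, 0, 20, 0, 0, 0, 1, 0, 0, 40, 0, 0, 0, 1]}}

```text
time_s: 7.22
ee_pos: [0.4972, 0.2413, 0.0852]
ee_rot: [0.282, 1.568, -2.783]
contact_force: [0.1, -0.2, 0.3]
gripper_width: 0.0922
```

Call:
{"api": "play_rows", "payload": {"steps": [0, 0, 55, 0, 0, 0, 1, 0, -20, 20, 0, 0, 0, 1, -5, -50, 0, 0, 0, 0.01, 1, -6, -55, 0, 0, 0, 0.01, 1, -6, -55, 0, 0, 0, 0.01, 1]}}

```text
time_s: 7.85
ee_pos: [0.4807, 0.0602, 0.1608]
ee_rot: [2.91, 1.57, -0.124]
contact_force: [0.5, 0.3, 0.1]
gripper_width: 0.0926
```

Call:
{"api": "play_rows", "payload": {"steps": [-6, -55, 0, 0, 0, 0.01, 1, -6, -55, 0, 0, 0, 0.01, 1, -6, -55, 0, 0, 0, 0.01, 1, -6, -55, 0, 0, 0, 0.02, 1, -6, -55, 0, 0, 0, 0.02, 1]}}

```text
time_s: 8.48
ee_pos: [0.4507, -0.2152, 0.1608]
ee_rot: [2.573, 1.57, -0.392]
contact_force: [0.6, 0.8, -0.1]
gripper_width: 0.0931
```

Call:
{"api": "play_rows", "payload": {"steps": [-6, -48, 0, 0, 0, 0, 1, 0, -20, -10, 0, 0, 0, 1, 0, 0, -10, 0, 0, 0, 1, 0, 0, 0, 0, 0, 0, 1, 0, 0, 0, 0, 0, 0, 1]}}

```text
time_s: 9.1
ee_pos: [0.4454, -0.2802, 0.1407]
ee_rot: [-1.157, 1.571, 2.163]
contact_force: [0.6, 0.6, 0.4]
gripper_width: 0.093
```

Run:
```python
from h import *
s=pose();p,d=snap('wrist','w3.png')
P=cloud('wrist',d,s);hsv=cv2.cvtColor(p,cv2.COLOR_RGB2HSV)
red=((hsv[...,0]<8)|(hsv[...,0]>172))&(hsv[...,1]>120)&(hsv[...,2]>60)
k,l,st,c=cv2.connectedComponentsWithStats(red.astype(np.uint8))
for i in range(1,k):
    if st[i,4]>200:
        q=P[l==i];q=q[q[:,2]>np.median(q[:,2])-.006];cc,rr=cv2.minEnclosingCircle(q[:,:2].astype(np.float32));print(c[i].round(),np.median(q[:,2]).round(4),np.round(cc,4),rr)
```

```text
t 9.1 pos [ 0.4454 -0.2802  0.1407] yaw -1.393 F [0.6 0.6 0.4] w 0.093 q [-0.65  0.41  1.79  0.    0.95  0.74]
[318.  21.] nan [0. 0.] 0.0
[320. 217.] nan [0. 0.] 0.0
  return _methods._mean(a, axis=axis, dtype=dtype,
  ret = ret.dtype.type(ret / rcount)
```

Call:
{"api": "play_rows", "payload": {"steps": [0, -1, -40, 0, 0, 0, 1, 0, 0, -40, 0, 0, 0, 1, 0, 0, -25, 0, 0, 0, 1, 0, 0, -6, 0, 0, 0, 1, 0, 0, 0, 0, 0, 0, 1]}}

```text
time_s: 9.78
ee_pos: [0.4456, -0.2823, 0.0303]
ee_rot: [2.353, 1.57, -0.611]
contact_force: [-0.4, -0.2, 0.1]
gripper_width: 0.0934
```

Call:
{"api": "play_rows", "payload": {"steps": [0, 0, 0, 0, 0, 0, 0, 0, 0, 0, 0, 0, 0, 0, 0, 0, 0, 0, 0, 0, 0, 0, 0, 0, 0, 0, 0, 0, 0, 0, 0, 0, 0, 0, 0]}}

```text
time_s: 10.4
ee_pos: [0.4451, -0.2823, 0.0297]
ee_rot: [-2.141, 1.571, 1.178]
contact_force: [-0.5, 1.0, -0.4]
gripper_width: 0.0478
```

Call:
{"api": "play_rows", "payload": {"steps": [0, 0, 15, 0, 0, 0, 0, 0, 0, 25, 0, 0, 0, 0, 0, 0, 35, 0, 0, 0, 0, 0, 0, 35, 0, 0, 0, 0, 0, 0, 25, 0, 0, 0, 0]}}

```text
time_s: 11.02
ee_pos: [0.4453, -0.2825, 0.1672]
ee_rot: [2.318, 1.569, -0.646]
contact_force: [1.2, -0.8, -0.7]
gripper_width: 0.0434
```

Call:
{"api": "play_rows", "payload": {"steps": [4, 20, 0, 0, 0, -0.01, 0, 9, 40, 0, 0, 0, -0.01, 0, 12, 50, 0, 0, 0, -0.01, 0, 12, 50, 0, 0, 0, -0.01, 0, 12, 50, 0, 0, 0, -0.01, 0]}}

```text
time_s: 11.65
ee_pos: [0.4943, -0.0708, 0.1657]
ee_rot: [2.783, 1.57, -0.233]
contact_force: [0.8, -0.2, -0.8]
gripper_width: 0.0436
```

Call:
{"api": "play_rows", "payload": {"steps": [12, 50, 0, 0, 0, -0.01, 0, 12, 50, 0, 0, 0, -0.01, 0, 12, 50, 0, 0, 0, -0.01, 0, 12, 50, 0, 0, 0, -0.01, 0, 12, 50, 0, 0, 0, -0.01, 0]}}

```text
time_s: 12.28
ee_pos: [0.5543, 0.1794, 0.1657]
ee_rot: [-3.045, 1.57, 0.174]
contact_force: [0.7, -0.1, -0.9]
gripper_width: 0.0434
```

Call:
{"api": "play_rows", "payload": {"steps": [9, 40, 0, 0, 0, 0, 0, 4, 20, 0, 0, 0, 0, 0, 2, 9, 0, 0, 0, 0, 0, 0, 0, 0, 0, 0, 0, 0, 0, 0, 0, 0, 0, 0, 0]}}

```text
time_s: 12.9
ee_pos: [0.5691, 0.2456, 0.1647]
ee_rot: [0.82, 1.571, -2.245]
contact_force: [-0.2, -0.2, -0.5]
gripper_width: 0.0433
```

Run:
```python
from h import *
s=pose();p,d=snap('wrist','w4.png');snap('scene','s4.png')
q=cv2.imread('pics/s4.png')[60:260,280:520]
cv2.imwrite('pics/v4.png',np.hstack([cv2.resize(p[:,:,::-1],(400,250)),cv2.resize(q,(300,250))]))
```

```text
t 12.9 pos [0.5691 0.2456 0.1647] yaw -1.495 F [-0.2 -0.2 -0.5] w 0.0433 q [ 0.33  0.53  1.51 -0.    1.1   1.83]
```

View pics/v4.png

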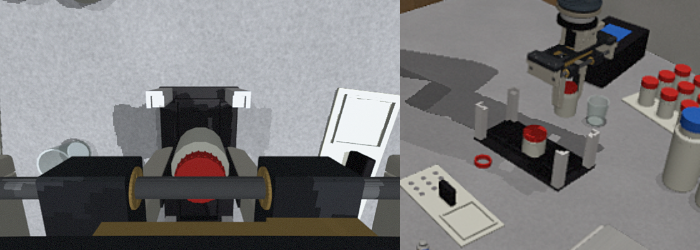

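The jar is held upright above the far cavity at (200,170), and the stubby jar stands in the middle cavity at (534,140).

Call:
{"api": "play_rows", "payload": {"steps": [0, 0, -30, 0, 0, 0, 0, 0, 0, -45, 0, 0, 0, 0, 0, 0, -40, 0, 0, 0, 0, 0, 0, -15, 0, 0, 0, 0, 0, 0, -3, 0, 0, 0, 0]}}

```text
time_s: 13.62
ee_pos: [0.5693, 0.2464, 0.0317]
ee_rot: [0.334, 1.57, -2.731]
contact_force: [-0.4, 0.0, -0.4]
gripper_width: 0.0436
```

Call:
{"api": "play_rows", "payload": {"steps": [0, 0, -2, 0, 0, 0, 0, 0, 0, -2, 0, 0, 0, 0, 0, 0, -1, 0, 0, 0, 0, 0, 0, 0, 0, 0, 0, 0, 0, 0, 0, 0, 0, 0, 0]}}

```text
time_s: 14.25
ee_pos: [0.5698, 0.2469, 0.0282]
ee_rot: [-2.925, 1.569, 0.293]
contact_force: [-1.9, -0.7, 8.1]
gripper_width: 0.0438
```

Call:
{"api": "play_rows", "payload": {"steps": [0, 0, 0, 0, 0, 0, 1, 0, 0, 0, 0, 0, 0, 1, 0, 0, 0, 0, 0, 0, 1, 0, 0, 20, 0, 0, 0, 1, 0, 0, 45, 0, 0, 0, 1]}}

```text
time_s: 14.88
ee_pos: [0.5683, 0.2463, 0.092]
ee_rot: [0.258, 1.568, -2.807]
contact_force: [0.8, 0.5, 0.1]
gripper_width: 0.0891
```

Call:
{"api": "play_rows", "payload": {"steps": [0, 0, 50, 0, 0, 0, 1, 0, -25, 15, 0, 0, 0, 1, 0, -50, 0, 0, 0, 0.01, 1, 0, -54, 0, 0, 0, 0.01, 1, 0, -54, 0, 0, 0, 0.01, 1]}}

```text
time_s: 15.5
ee_pos: [0.5692, 0.0621, 0.1582]
ee_rot: [3.032, 1.569, -0.002]
contact_force: [0.9, -0.6, -0.5]
gripper_width: 0.0926
```

Call:
{"api": "play_rows", "payload": {"steps": [1, -54, 0, 0, 0, 0.01, 1, 1, -54, 0, 0, 0, 0.01, 1, 1, -54, 0, 0, 0, 0.01, 1, 1, -54, 0, 0, 0, 0.02, 1, 1, -54, 0, 0, 0, 0.02, 1]}}

```text
time_s: 16.12
ee_pos: [0.5741, -0.2082, 0.1583]
ee_rot: [2.571, 1.569, -0.393]
contact_force: [0.9, 0.2, 0.1]
gripper_width: 0.0933
```

Call:
{"api": "play_rows", "payload": {"steps": [0, -35, 0, 0, 0, 0, 1, 0, -16, -5, 0, 0, 0, 1, 0, 0, -10, 0, 0, 0, 1, 0, 0, 0, 0, 0, 0, 1, 0, 0, 0, 0, 0, 0, 1]}}

```text
time_s: 16.75
ee_pos: [0.5743, -0.2561, 0.1417]
ee_rot: [-1.113, 1.571, 2.207]
contact_force: [0.2, 0.6, -0.7]
gripper_width: 0.0933
```

Run:
```python
from h import *
s=pose()
```

```text
t 16.75 pos [ 0.5743 -0.2561  0.1417] yaw -1.393 F [ 0.2  0.6 -0.7] w 0.0933 q [-0.49  0.57  1.51  0.    1.06  0.9 ]
```

Call:
{"api": "play_rows", "payload": {"steps": [0, -1, -40, 0, 0, 0, 1, 0, 0, -40, 0, 0, 0, 1, 0, 0, -25, 0, 0, 0, 1, 0, 0, -5, 0, 0, 0, 1, 0, 0, 0, 0, 0, 0, 0]}}

```text
time_s: 17.38
ee_pos: [0.5746, -0.2582, 0.0324]
ee_rot: [2.518, 1.57, -0.446]
contact_force: [0.6, -0.3, 1.6]
gripper_width: 0.0867
```

Call:
{"api": "play_rows", "payload": {"steps": [0, 0, 0, 0, 0, 0, 0, 0, 0, 0, 0, 0, 0, 0, 0, 0, 0, 0, 0, 0, 0, 0, 0, 0, 0, 0, 0, 0, 0, 0, 0, 0, 0, 0, 0]}}

```text
time_s: 18.0
ee_pos: [0.5741, -0.2583, 0.0317]
ee_rot: [-2.153, 1.571, 1.166]
contact_force: [-0.0, -0.3, 1.0]
gripper_width: 0.0377
```

Call:
{"api": "play_rows", "payload": {"steps": [0, 0, 0, 0, 0, 0, 0, 0, 0, 0, 0, 0, 0, 0, 0, 0, 0, 0, 0, 0, 0, 0, 0, 15, 0, 0, 0, 0, 0, 0, 30, 0, 0, 0, 0]}}

```text
time_s: 18.62
ee_pos: [0.5736, -0.2581, 0.077]
ee_rot: [-0.668, 1.569, 2.651]
contact_force: [0.8, -0.4, 0.5]
gripper_width: 0.0337
```

Call:
{"api": "play_rows", "payload": {"steps": [0, 0, 35, 0, 0, 0, 0, 0, 0, 35, 0, 0, 0, 0, 0, 0, 20, 0, 0, 0, 0, -4, 15, 0, 0, 0, -0.01, 0, -8, 30, 0, 0, 0, -0.01, 0]}}

```text
time_s: 19.25
ee_pos: [0.5614, -0.2125, 0.166]
ee_rot: [-0.682, 1.57, 2.614]
contact_force: [0.2, 0.8, -0.3]
gripper_width: 0.0338
```

Call:
{"api": "play_rows", "payload": {"steps": [-13, 45, 0, 0, 0, -0.01, 0, -14, 48, 0, 0, 0, -0.01, 0, -14, 48, 0, 0, 0, -0.01, 0, -14, 48, 0, 0, 0, -0.01, 0, -14, 48, 0, 0, 0, -0.01, 0]}}

```text
time_s: 19.88
ee_pos: [0.4913, 0.0258, 0.1659]
ee_rot: [-0.265, 1.57, 2.982]
contact_force: [0.7, 0.4, -0.6]
gripper_width: 0.0337
```

Call:
{"api": "play_rows", "payload": {"steps": [-14, 48, 0, 0, 0, -0.01, 0, -14, 48, 0, 0, 0, -0.01, 0, -14, 48, 0, 0, 0, -0.01, 0, -12, 40, 0, 0, 0, 0, 0, -7, 20, 0, 0, 0, 0, 0]}}

```text
time_s: 20.5
ee_pos: [0.43, 0.2295, 0.1659]
ee_rot: [0.169, 1.569, -2.894]
contact_force: [-0.3, -0.7, -0.5]
gripper_width: 0.0335
```

Call:
{"api": "play_rows", "payload": {"steps": [-3, 7, 0, 0, 0, 0, 0, 0, 0, -15, 0, 0, 0, 0, 0, 0, -20, 0, 0, 0, 0, 0, 0, -5, 0, 0, 0, 0, 0, 0, 0, 0, 0, 0, 0]}}

```text
time_s: 21.12
ee_pos: [0.4291, 0.2341, 0.1262]
ee_rot: [0.391, 1.57, -2.675]
contact_force: [0.4, -0.3, -0.6]
gripper_width: 0.0343
```

Run:
```python
from h import *
s=pose();p,d=snap('wrist','w5.png');snap('scene','s5.png')
q=cv2.imread('pics/s5.png')[60:260,280:520]
cv2.imwrite('pics/v5.png',np.hstack([cv2.resize(p[:,:,::-1],(400,250)),cv2.resize(q,(300,250))]))
```

```text
t 21.12 pos [0.4291 0.2341 0.1262] yaw -1.495 F [ 0.4 -0.3 -0.6] w 0.0343 q [ 0.4   0.37  1.89 -0.    0.88  1.9 ]
```

View pics/v5.png

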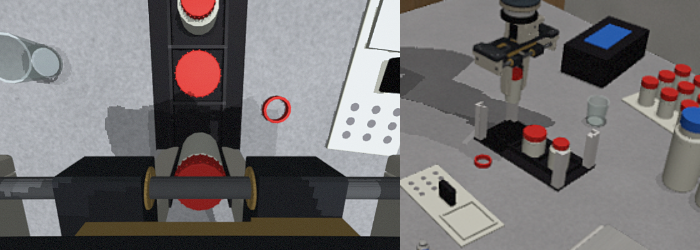

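Two jars stand in place at (198,75) and (198,10), and the slim jar is upright above the near cavity.

Call:
{"api": "play_rows", "payload": {"steps": [0, 0, -30, 0, 0, 0, 0, 0, 0, -40, 0, 0, 0, 0, 0, 0, -18, 0, 0, 0, 0, 0, 0, -6, 0, 0, 0, 0, 0, 0, -2, 0, 0, 0, 0]}}

```text
time_s: 21.85
ee_pos: [0.4296, 0.2348, 0.0311]
ee_rot: [-2.81, 1.57, 0.408]
contact_force: [-0.2, 0.0, -0.2]
gripper_width: 0.0338
```

Call:
{"api": "play_rows", "payload": {"steps": [0, 0, -2, 0, 0, 0, 0, 0, 0, -1, 0, 0, 0, 0, 0, 0, 0, 0, 0, 0, 0, 0, 0, 0, 0, 0, 0, 0, 0, 0, 0, 0, 0, 0, 0]}}

```text
time_s: 22.48
ee_pos: [0.4291, 0.2347, 0.0277]
ee_rot: [-2.782, 1.571, 0.436]
contact_force: [0.2, 0.6, 0.3]
gripper_width: 0.0337
```

Call:
{"api": "play_rows", "payload": {"steps": [0, 0, -1, 0, 0, 0, 0, 0, 0, 0, 0, 0, 0, 1, 0, 0, 0, 0, 0, 0, 1, 0, 0, 0, 0, 0, 0, 1, 0, 0, 15, 0, 0, 0, 1]}}

```text
time_s: 23.1
ee_pos: [0.4286, 0.2344, 0.0416]
ee_rot: [0.319, 1.569, -2.746]
contact_force: [0.0, 0.2, 0.8]
gripper_width: 0.0694
```

Call:
{"api": "play_rows", "payload": {"steps": [0, 0, 40, 0, 0, 0, 1, 0, 0, 55, 0, 0, 0, 1, 0, 0, 55, 0, 0, 0, 1, 0, 0, 40, 0, 0, 0, 1, 0, 0, 0, 0, 0, 0, 1]}}

```text
time_s: 23.72
ee_pos: [0.4302, 0.2351, 0.2354]
ee_rot: [-2.816, 1.564, 0.403]
contact_force: [-0.2, 0.5, -1.7]
gripper_width: 0.093
```

```bash
cat > post.py <<'E'
from h import *
s=pose();p,d=snap('wrist','w6.png')
P=cloud('wrist',d,s);z=P[...,2]
hsv=cv2.cvtColor(p,cv2.COLOR_RGB2HSV)
red=((hsv[...,0]<8)|(hsv[...,0]>172))&(hsv[...,1]>100)
for nm,m in(('post',(z>.078)&(z<.1)&(hsv[...,1]<60)),('red',red&(z>.04)&(z<.09))):
    k,l,st,c=cv2.connectedComponentsWithStats(m.astype(np.uint8))
    for i in range(1,k):
        if st[i,4]>150:
            q=P[l==i];q=q[~np.isnan(q[:,2])];print(nm,c[i].round(),st[i,4],((np.percentile(q,2,axis=0)+np.percentile(q,98,axis=0))/2).round(4),np.ptp(q,axis=0).round(3))
E
python3 post.py
```

```text
t 23.73 pos [0.4302 0.2351 0.2354] yaw -1.494 F [-0.2  0.5 -1.7] w 0.093 q [ 0.41  0.22  1.79 -0.    1.13  1.9 ]
post [268. 240.] 450 [0.382  0.2828 0.0856] [0.02  0.02  0.015]
post [368. 240.] 453 [0.3897 0.1828 0.0856] [0.021 0.02  0.015]
red [319.  44.] 1180 [0.5698 0.2457 0.0669] [0.038 0.034 0.022]
red [319. 122.] 1968 [0.4998 0.241  0.0587] [0.051 0.049 0.006]
red [320. 193.] 872 [0.4311 0.2339 0.0744] [0.034 0.034 0.016]
```

View pics/w6.png

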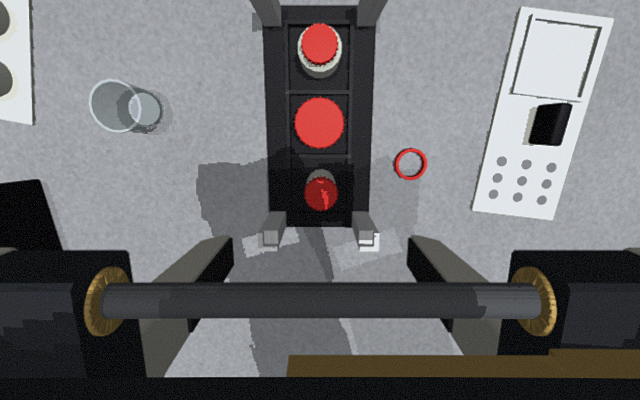

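All three jars stand upright in their cavities, at (320,45), (319,122) and (320,193). The divider is on the right with its handle at (548,125). I go above it next.

Call:
{"api": "play_rows", "payload": {"steps": [17, -48, 0, 0, 0, -0.02, 1, 17, -50, 0, 0, 0, -0.02, 1, 17, -50, 0, 0, 0, -0.02, 1, 17, -50, 0, 0, 0, -0.02, 1, 17, -48, -10, 0, 0, -0.02, 1]}}

```text
time_s: 24.4
ee_pos: [0.5141, -0.0131, 0.221]
ee_rot: [-0.197, 1.57, 2.921]
contact_force: [-0.3, 0.1, 0.3]
gripper_width: 0.093
```

Call:
{"api": "play_rows", "payload": {"steps": [0, 0, -5, 0, 0, 0, 1, 0, 0, 0, 0, 0, 0, 1, 0, 0, 0, 0, 0, 0, 1, 0, 0, 0, 0, 0, 0, 1, 0, 0, 0, 0, 0, 0, 1]}}

```text
time_s: 25.02
ee_pos: [0.5141, -0.0108, 0.2168]
ee_rot: [-3.098, 1.57, 0.021]
contact_force: [0.3, -0.3, 0.2]
gripper_width: 0.0929
```

Run:
```python
from h import *
s=pose();p,d=snap('wrist','w7.png')
P=cloud('wrist',d,s);z=P[...,2]
near=(abs(P[...,0]-.52)<.16)&(abs(P[...,1]+.01)<.1)
g=p.min(2)
def rect(m,nm):
    k,l,st,c=cv2.connectedComponentsWithStats(m.astype(np.uint8))
    for i in np.argsort(-st[1:,4])[:2]+1:
        q=P[l==i];print(nm,c[i].round(),st[i,4],np.nanmedian(q[:,2]).round(4),[np.round(t,4) for t in cv2.minAreaRect(q[:,:2].astype(np.float32))])
rect(near&(z>.04)&(z<.055),'handletop')
rect(near&(z>.0035)&(z<.02)&(g>150),'plate')
```

```text
t 25.02 pos [ 0.5141 -0.0108  0.2168] yaw -1.593 F [ 0.3 -0.3  0.2] w 0.0929 q [-0.11  0.29  1.75  0.    1.11  1.48]
handletop [318. 186.] 546 0.0445 [array([ 0.518 , -0.0106]), array([0.0135, 0.0433]), np.float64(88.4582)]
plate [323. 145.] 10363 0.0051 [array([ 0.5213, -0.0104]), array([0.1017, 0.2276]), np.float64(87.4146)]
plate [283. 247.] 449 0.005 [array([0.4373, 0.0315]), array([0.0259, 0.0524]), np.float64(87.8771)]
```

View pics/w7.png

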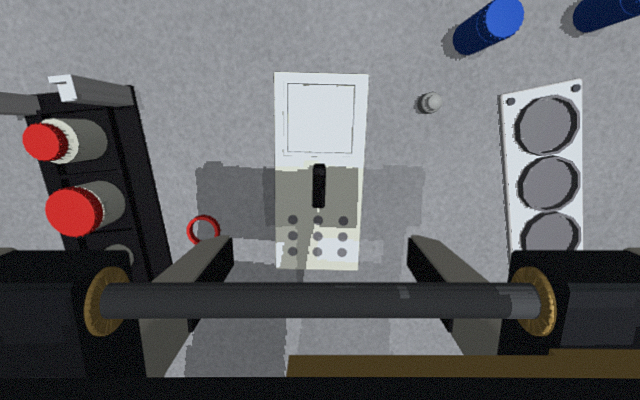

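The plate measures 228×102 mm, centred at (0.521,-0.010), with yaw about -0.04. Its handle is at pixel (319,186).

Call:
{"api": "play_rows", "payload": {"steps": [3, 0, -40, 0, 0, -0.02, 0.5, 0, 0, -55, 0, 0, 0, 0.5, 0, 0, -55, 0, 0, 0, 0.5, 0, 0, -35, 0, 0, 0, 0.5, 0, 0, -17, 0, 0, 0, 0.5]}}

```text
time_s: 25.7
ee_pos: [0.5164, -0.0111, 0.0131]
ee_rot: [-0.076, 1.569, 3.023]
contact_force: [0.7, -0.4, 0.0]
gripper_width: 0.0487
```

Call:
{"api": "play_rows", "payload": {"steps": [0, 0, 0, 0, 0, 0, 0, 0, 0, 0, 0, 0, 0, 0, 0, 0, 0, 0, 0, 0, 0, 0, 0, 0, 0, 0, 0, 0, 0, 0, 0, 0, 0, 0, 0], "squeeze": 30}}

```text
time_s: 26.32
ee_pos: [0.5177, -0.0113, 0.0155]
ee_rot: [3.141, 1.569, -0.044]
contact_force: [-1.7, 0.9, 7.0]
gripper_width: 0.014
```

Call:
{"api": "play_rows", "payload": {"steps": [0, 0, 0, 0, 0, 0, 0, 0, 0, 0, 0, 0, 0, 0, 0, 0, 0, 0, 0, 0, 0, 0, 0, 0, 0, 0, 0, 0, 0, 0, 0, 0, 0, 0, 0]}}

```text
time_s: 26.95
ee_pos: [0.5177, -0.0114, 0.0155]
ee_rot: [3.128, 1.569, -0.056]
contact_force: [-1.4, 0.3, 7.4]
gripper_width: 0.0138
```

```bash
python3 -c "
from h import *
pose()"
```

```text
t 26.95 pos [ 0.5177 -0.0114  0.0155] yaw -1.614 F [-1.4  0.3  7.4] w 0.0138 q [-0.11  0.6   1.87  0.    0.67  1.5 ]
```

Call:
{"api": "play_rows", "payload": {"steps": [0, 0, 8, 0, 0, 0, 0, 0, 0, 22, 0, 0, 0, 0, 0, 0, 35, 0, 0, 0, 0, 0, 0, 40, 0, 0, 0, 0, 0, 0, 35, 0, 0, 0, 0]}}

```text
time_s: 27.58
ee_pos: [0.5169, -0.0113, 0.1564]
ee_rot: [2.983, 1.57, -0.202]
contact_force: [0.5, -0.4, -2.2]
gripper_width: 0.0137
```

Call:
{"api": "play_rows", "payload": {"steps": [-2, 20, 0, 0, 0, 0.01, 0, -3, 35, 0, 0, 0, 0.02, 0, -4, 40, 0, 0, 0, 0.02, 0, -4, 42, 0, 0, 0, 0.02, 0, -4, 42, 0, 0, 0, 0.02, 0]}}

```text
time_s: 28.2
ee_pos: [0.4997, 0.1689, 0.155]
ee_rot: [1.846, 1.571, -1.249]
contact_force: [-0.3, 0.0, -1.8]
gripper_width: 0.0138
```

Call:
{"api": "play_rows", "payload": {"steps": [-4, 35, 0, 0, 0, 0.02, 0, -2, 25, 0, 0, 0, 0.01, 0, 0, 13, 0, 0, 0, 0, 0, 0, 0, 0, 0, 0, 0, 0, 0, 0, 0, 0, 0, 0, 0]}}

```text
time_s: 28.82
ee_pos: [0.4942, 0.2398, 0.1546]
ee_rot: [0.791, 1.57, -2.274]
contact_force: [-0.2, -0.3, -1.9]
gripper_width: 0.0138
```

Run:
```python
from h import *
s=pose();p,d=snap('wrist','w8.png');snap('scene','s8.png')
q=cv2.imread('pics/s8.png')[60:260,280:520]
cv2.imwrite('pics/v8.png',np.hstack([cv2.resize(p[:,:,::-1],(480,300)),cv2.resize(q,(320,300))]))
P=cloud('wrist',d,s);z=P[...,2];g=p.min(2)
m=(z>.12)&(z<.16)&(g>110)&(P[...,0]>.45)
k,l,st,c=cv2.connectedComponentsWithStats(m.astype(np.uint8))
i=np.argmax(st[1:,4])+1;q=P[l==i]
print(c[i],st[i],np.median(q[:,2]),[np.round(t,4) for t in cv2.minAreaRect(q[:,:2].astype(np.float32))])
A=np.c_[q[:,:2],np.ones(len(q))];print('plane',np.linalg.lstsq(A,q[:,2],rcond=None)[0])
```

```text
t 28.82 pos [0.4942 0.2398 0.1546] yaw -1.495 F [-0.2 -0.3 -1.9] w 0.0138 q [ 0.37  0.42  1.72 -0.    1.    1.86]
[319.79104086 125.82279598] [  215    17   211   232 41946] 0.14401165223760068 [array([0.552 , 0.2429]), array([0.1188, 0.1026]), np.float64(4.5386)]
plane [0.00551436 0.00083029 0.14136749]
```

View pics/v8.png

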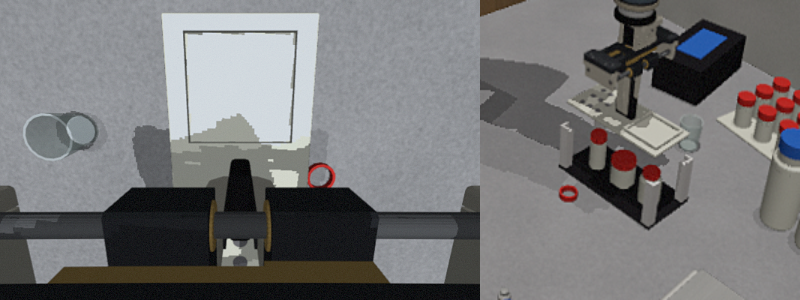

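The deck hangs level with yaw 0.079, above the three jars. Its far edge is at the top of the left half of the picture. I correct by 1.5 mm and lower it.

Call:
{"api": "play_rows", "payload": {"steps": [1, 1, -15, 0, 0, 0, 0, 0.5, 0.5, -20, 0, 0, 0, 0, 0, 0, -9, 0, 0, 0, 0, 0, 0, -3, 0, 0, 0, 0, 0, 0, 0, 0, 0, 0, 0]}}

```text
time_s: 29.55
ee_pos: [0.4958, 0.2422, 0.1078]
ee_rot: [-2.943, 1.571, 0.276]
contact_force: [-0.3, -0.3, -0.9]
gripper_width: 0.0141
```

Call:
{"api": "play_rows", "payload": {"steps": [0, 0, -2, 0, 0, 0, 0, 0, 0, -2, 0, 0, 0, 0, 0, 0, -1, 0, 0, 0, 0, 0, 0, 0, 0, 0, 0, 0, 0, 0, 0, 0, 0, 0, 0]}}

```text
time_s: 30.18
ee_pos: [0.4957, 0.2422, 0.1027]
ee_rot: [-2.699, 1.571, 0.519]
contact_force: [-0.6, -0.5, -1.9]
gripper_width: 0.0137
```

Run:
```python
from h import *
s=pose();snap('scene','s9.png');snap('top','t9.png')
q=cv2.imread('pics/s9.png')[95:235,320:460];t=cv2.imread('pics/t9.png')[120:260,180:280]
p,d=snap('wrist','w9.png')
cv2.imwrite('pics/v9.png',np.hstack([cv2.resize(q,(480,480),interpolation=cv2.INTER_CUBIC),cv2.resize(p[0:200,200:440,::-1],(320,480),interpolation=cv2.INTER_CUBIC)]))
```

```text
t 30.18 pos [0.4957 0.2422 0.1027] yaw -1.494 F [-0.6 -0.5 -1.9] w 0.0137 q [0.37 0.5  1.75 0.   0.89 1.86]
```

View pics/v9.png

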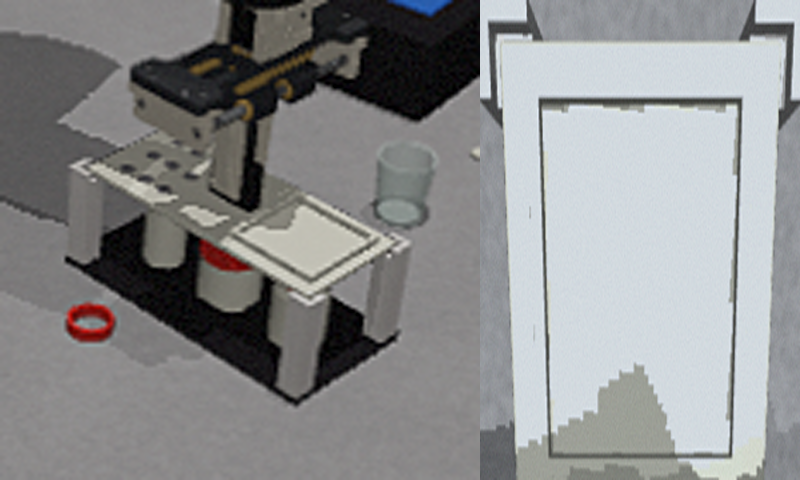

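The deck is inside the lips: the far lips show at (515,40) and (770,45) with gaps, and there is no contact force yet. I lower the last few millimetres.

Call:
{"api": "play_rows", "payload": {"steps": [0, 0, -1.5, 0, 0, 0, 0, 0, 0, -1.5, 0, 0, 0, 0, 0, 0, -1, 0, 0, 0, 0, 0, 0, 0, 0, 0, 0, 0, 0, 0, 0, 0, 0, 0, 0]}}

```text
time_s: 30.95
ee_pos: [0.4956, 0.2422, 0.0995]
ee_rot: [-3.078, 1.571, 0.14]
contact_force: [-4.9, -2.5, 10.6]
gripper_width: 0.0137
```

Call:
{"api": "play_rows", "payload": {"steps": [0, 0, 0, 0, 0, 0, 0.5, 0, 0, 0, 0, 0, 0, 0.5, 0, 0, 0, 0, 0, 0, 0.5, 0, 0, 20, 0, 0, 0, 0.5, 0, 0, 40, 0, 0, 0, 0.5]}}

```text
time_s: 31.58
ee_pos: [0.4948, 0.2418, 0.158]
ee_rot: [0.282, 1.568, -2.783]
contact_force: [0.1, 1.0, 0.5]
gripper_width: 0.0465
```

Call:
{"api": "play_rows", "payload": {"steps": [0, 0, 50, 0, 0, 0, 1, 0, 0, 25, 0, 0, 0, 1, 0, 0, 0, 0, 0, 0, 1, 0, 0, 0, 0, 0, 0, 1, 0, 0, 0, 0, 0, 0, 1]}}

```text
time_s: 32.2
ee_pos: [0.4951, 0.242, 0.2322]
ee_rot: [0.285, 1.569, -2.78]
contact_force: [-0.7, -0.1, 0.1]
gripper_width: 0.0909
```

Run:
```python
from h import *
s=pose();p,d=snap('wrist','w10.png');np.save('w10.npy',d)
P=cloud('wrist',d,s);z=P[...,2];g=p.min(2).astype(float)
m=(z>.08)&(z<.105)&(g>110)&(abs(P[...,0]-.5)<.15)&(abs(P[...,1]-.24)<.08)
q=P[m];print(len(q),[np.round(t,4) for t in cv2.minAreaRect(q[:,:2].astype(np.float32))])
A=np.c_[q[:,:2],np.ones(len(q))];print('plane',np.linalg.lstsq(A,q[:,2],rcond=None)[0],np.median(q[:,2]))
cv2.imwrite('pics/v10.png',cv2.resize(p[0:260,180:460,::-1],(646,600),interpolation=cv2.INTER_CUBIC))
```

```text
t 32.2 pos [0.4951 0.242  0.2322] yaw -1.494 F [-0.7 -0.1  0.1] w 0.0909 q [0.37 0.34 1.63 0.   1.17 1.86]
19844 [array([0.5136, 0.242 ]), array([0.2151, 0.1209]), np.float64(4.4092)]
plane [0.00448236 0.00128468 0.08673558] 0.0890509843173661
```

View pics/v10.png

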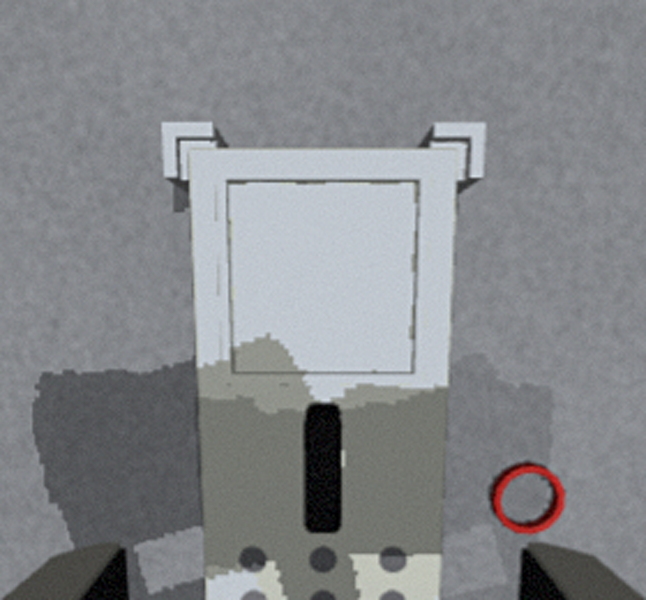

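The deck is seated level at z 0.084, with equal gaps to both far lips at (190,150) and (460,150). The pocket centre shows at (324,277) in the crop. Next is the pot.

Call:
{"api": "play_rows", "payload": {"steps": [3, -45, 0, 0, 0, 0, 1, 3, -55, 0, 0, 0, 0, 1, 3, -55, 0, 0, 0, 0, 1, 3, -55, 0, 0, 0, 0, 1, 3, -55, 0, 0, 0, 0, 1]}}

```text
time_s: 32.88
ee_pos: [0.5103, -0.0246, 0.2331]
ee_rot: [-0.244, 1.57, 2.974]
contact_force: [0.8, 0.7, -0.1]
gripper_width: 0.0931
```

Call:
{"api": "play_rows", "payload": {"steps": [3, -55, 0, 0, 0, 0, 1, 3, -55, 0, 0, 0, 0, 1, 3, -55, 0, 0, 0, 0, 1, 3, -55, 0, 0, 0, 0, 1, 3, -55, -10, 0, 0, 0, 1]}}

```text
time_s: 33.5
ee_pos: [0.5256, -0.2998, 0.2234]
ee_rot: [2.598, 1.57, -0.467]
contact_force: [0.4, -0.0, -0.3]
gripper_width: 0.0928
```

Call:
{"api": "play_rows", "payload": {"steps": [3, -55, -10, 0, 0, 0, 1, 3, -50, -20, 0, 0, 0, 1, 0, -44, -20, 0, 0, 0, 1, 0, 0, -20, 0, 0, 0, 1, 0, 0, 0, 0, 0, 0, 1]}}

```text
time_s: 34.12
ee_pos: [0.5308, -0.4456, 0.1512]
ee_rot: [-0.886, 1.566, 2.332]
contact_force: [0.7, 0.6, -0.2]
gripper_width: 0.0931
```

Run:
```python
from h import *
s=pose();p,d=snap('wrist','w11.png')
P=cloud('wrist',d,s);z=P[...,2]
m=(z>.03)&(z<.05)&(abs(P[...,0]-.53)<.06)&(abs(P[...,1]+.447)<.06)
k,l,st,c=cv2.connectedComponentsWithStats(m.astype(np.uint8));i=np.argmax(st[1:,4])+1
q=P[l==i];q=q[q[:,2]>np.median(q[:,2])-.005];print(c[i],len(q),np.median(q[:,2]),cv2.minEnclosingCircle(q[:,:2].astype(np.float32)))
from scipy.spatial.transform import Rotation as R
s2=dict(s);s2['ee_pos']=[.4951,.242,.2322];s2['ee_rot']=[.285,1.569,-2.78]
print(on_plane('wrist',[[320.4,120]],.096,s2))
```

```text
t 34.12 pos [ 0.5308 -0.4456  0.1512] yaw -1.494 F [ 0.7  0.6 -0.2] w 0.0931 q [-0.77  0.68  1.3   0.    1.17  0.73]
[321.03371935 201.96219346] 2903 0.039177178628319875 ((0.5313162207603455, -0.4476315379142761), 0.02707696333527565)
[[0.5654289  0.24562622 0.096     ]]
```

Call:
{"api": "play_rows", "payload": {"steps": [1, -2, -40, 0, 0, 0, 1, 0, 0, -50, 0, 0, 0, 1, 0, 0, -35, 0, 0, 0, 1, 0, 0, -12, 0, 0, 0, 1, 0, 0, -3, 0, 0, 0, 1]}}

```text
time_s: 34.8
ee_pos: [0.5333, -0.4487, 0.0147]
ee_rot: [2.322, 1.57, -0.742]
contact_force: [0.1, -0.4, 0.8]
gripper_width: 0.0928
```

Call:
{"api": "play_rows", "payload": {"steps": [0, 0, 0, 0, 0, 0, 0, 0, 0, 0, 0, 0, 0, 0, 0, 0, 0, 0, 0, 0, 0, 0, 0, 0, 0, 0, 0, 0, 0, 0, 0, 0, 0, 0, 0], "squeeze": 15}}

```text
time_s: 35.42
ee_pos: [0.5326, -0.4488, 0.0138]
ee_rot: [-2.282, 1.571, 0.936]
contact_force: [-0.8, 0.7, 2.2]
gripper_width: 0.0541
```

Call:
{"api": "play_rows", "payload": {"steps": [0, 0, 0, 0, 0, 0, 0, 0, 0, 15, 0, 0, 0, 0, 0, 0, 30, 0, 0, 0, 0, 0, 0, 40, 0, 0, 0, 0, 0, 0, 50, 0, 0, 0, 0]}}

```text
time_s: 36.05
ee_pos: [0.5323, -0.4485, 0.1501]
ee_rot: [-0.77, 1.57, 2.448]
contact_force: [0.4, -0.3, -0.3]
gripper_width: 0.0533
```

Call:
{"api": "play_rows", "payload": {"steps": [0, 0, 45, 0, 0, 0, 0, 0, 15, 30, 0, 0, 0, 0, 1, 30, 10, 0, 0, 0, 0, 2, 40, 0, 0, 0, 0, 0, 3, 50, 0, 0, 0, 0, 0]}}

```text
time_s: 36.67
ee_pos: [0.5384, -0.313, 0.2346]
ee_rot: [2.441, 1.57, -0.625]
contact_force: [1.1, 1.0, -1.0]
gripper_width: 0.0535
```

Call:
{"api": "play_rows", "payload": {"steps": [3, 50, 0, 0, 0, 0, 0, 3, 50, 0, 0, 0, 0, 0, 3, 50, 0, 0, 0, 0, 0, 3, 50, 0, 0, 0, 0, 0, 3, 50, 0, 0, 0, 0, 0]}}

```text
time_s: 37.3
ee_pos: [0.5535, -0.0623, 0.2346]
ee_rot: [2.834, 1.57, -0.231]
contact_force: [-0.3, -0.7, -1.1]
gripper_width: 0.0536
```

Call:
{"api": "play_rows", "payload": {"steps": [3, 50, 0, 0, 0, 0, 0, 3, 50, 0, 0, 0, 0, 0, 3, 50, 0, 0, 0, 0, 0, 3, 50, 0, 0, 0, 0, 0, 1, 45, 0, 0, 0, 0, 0]}}

```text
time_s: 37.92
ee_pos: [0.5665, 0.1829, 0.2346]
ee_rot: [-3.018, 1.57, 0.201]
contact_force: [0.4, -0.2, -1.8]
gripper_width: 0.0536
```

Call:
{"api": "play_rows", "payload": {"steps": [0, 35, -10, 0, 0, 0, 0, 0, 20, -20, 0, 0, 0, 0, 0, 9, -20, 0, 0, 0, 0, 0, 0, -20, 0, 0, 0, 0, 0, 0, -10, 0, 0, 0, 0]}}

```text
time_s: 38.55
ee_pos: [0.5661, 0.2441, 0.1517]
ee_rot: [0.323, 1.568, -2.743]
contact_force: [0.6, -0.0, -0.6]
gripper_width: 0.0539
```

Run:
```python
from h import *
s=pose();p,d=snap('wrist');snap('scene','s12.png')
q=cv2.imread('pics/s12.png')[95:235,320:460]
cv2.imwrite('pics/v12.png',np.hstack([cv2.resize(p[:,:,::-1],(480,300)),cv2.resize(q,(300,300),interpolation=cv2.INTER_CUBIC)]))
```

```text
t 38.55 pos [0.5661 0.2441 0.1517] yaw -1.495 F [ 0.6 -0.  -0.6] w 0.0539 q [ 0.33  0.54  1.53 -0.    1.07  1.83]
```

View pics/v12.png

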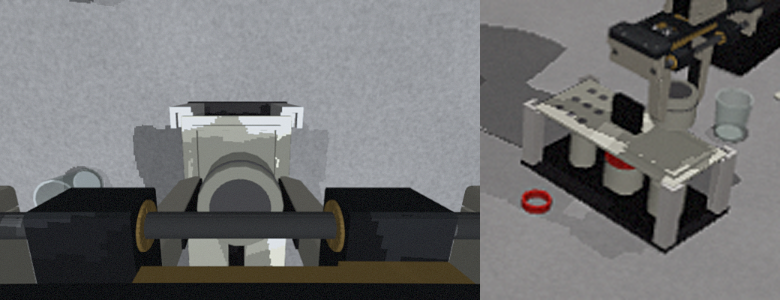

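The pot is upright at (240,200), centred over the pocket. I lower it slowly.

Call:
{"api": "play_rows", "payload": {"steps": [0, 2.5, -15, 0, 0, 0, 0, 0, 0, -15, 0, 0, 0, 0, 0, 0, -9, 0, 0, 0, 0, 0, 0, -4, 0, 0, 0, 0, 0, 0, -2, 0, 0, 0, 0]}}

```text
time_s: 39.28
ee_pos: [0.5667, 0.2477, 0.1086]
ee_rot: [-2.764, 1.571, 0.454]
contact_force: [1.0, 0.6, -0.4]
gripper_width: 0.0539
```

Call:
{"api": "play_rows", "payload": {"steps": [0, 0, -1.5, 0, 0, 0, 0, 0, 0, -1, 0, 0, 0, 0, 0, 0, 0, 0, 0, 0, 0, 0, 0, 0, 0, 0, 0, 0, 0, 0, 0, 0, 0, 0, 0]}}

```text
time_s: 39.9
ee_pos: [0.5666, 0.2477, 0.1062]
ee_rot: [-2.993, 1.571, 0.225]
contact_force: [0.2, -0.0, -1.1]
gripper_width: 0.0538
```

Call:
{"api": "play_rows", "payload": {"steps": [0, 0, -1, 0, 0, 0, 0, 0, 0, -1, 0, 0, 0, 0, 0, 0, -0.5, 0, 0, 0, 0, 0, 0, 0, 0, 0, 0, 0, 0, 0, 0, 0, 0, 0, 0]}}

```text
time_s: 40.52
ee_pos: [0.5666, 0.2477, 0.1038]
ee_rot: [-2.733, 1.571, 0.485]
contact_force: [-1.6, -0.5, 2.9]
gripper_width: 0.0537
```

Contact at the expected height, so I release and retract.

Call:
{"api": "play_rows", "payload": {"steps": [0, 0, 0, 0, 0, 0, 1, 0, 0, 0, 0, 0, 0, 1, 0, 0, 0, 0, 0, 0, 1, 0, 0, 0, 0, 0, 0, 1, 0, 0, 15, 0, 0, 0, 1]}}

```text
time_s: 41.15
ee_pos: [0.5661, 0.2475, 0.1183]
ee_rot: [0.255, 1.569, -2.81]
contact_force: [-0.3, 0.1, 0.5]
gripper_width: 0.0921
```

Call:
{"api": "play_rows", "payload": {"steps": [0, 0, 35, 0, 0, 0, 1, 0, 0, 50, 0, 0, 0, 1, 0, 0, 30, 0, 0, 0, 1, 0, 0, 0, 0, 0, 0, 1, 0, 0, 0, 0, 0, 0, 1]}}

```text
time_s: 41.78
ee_pos: [0.5662, 0.2475, 0.233]
ee_rot: [0.234, 1.57, -2.83]
contact_force: [-0.3, 0.4, -0.7]
gripper_width: 0.0931
```

Run:
```python
from h import *
s=pose();p,d=snap('wrist');snap('scene','s13.png')
q=cv2.imread('pics/s13.png')[95:235,320:460]
cv2.imwrite('pics/v13.png',np.hstack([cv2.resize(p[:,:,::-1],(480,300)),cv2.resize(q,(300,300),interpolation=cv2.INTER_CUBIC)]))
P=cloud('wrist',d,s);z=P[...,2]
m=(z>.12)&(z<.14)&(abs(P[...,0]-.566)<.04)&(abs(P[...,1]-.247)<.04)
q=P[m];print(len(q),np.median(q[:,2]),cv2.minEnclosingCircle(q[:,:2].astype(np.float32)))
```

```text
t 41.77 pos [0.5662 0.2475 0.233 ] yaw -1.494 F [-0.3  0.4 -0.7] w 0.0931 q [0.34 0.46 1.45 0.   1.23 1.83]
3093 0.12919130858469174 ((0.5655755400657654, 0.2466050535440445), 0.02696317620575428)
```

View pics/v13.png

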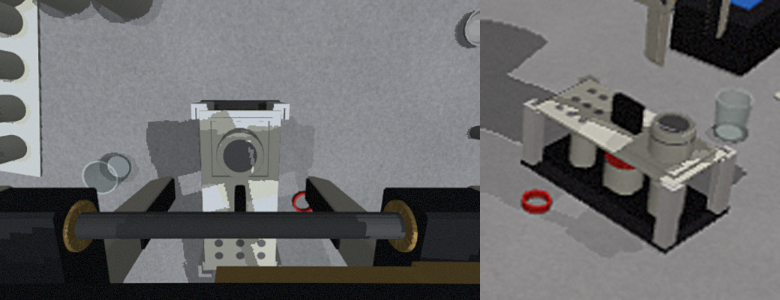

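The pot stands in the pocket at (240,152), with its top at 0.129 m as expected. The deck is level and the jars are under it. The gripper is clear, so I hand in.

```bash
python3 -c "
from cell import r
print(r.job_done())"
```

```text
the job is handed in; nothing more can be done
None
```

I packed the carrier and handed the job in at about 42 s of robot time. The hand-in gives no verdict.

- **Jars:** they stand in reverse order, with the shouldered jar in the far cavity, the stubby one in the middle and the slim one nearest. Seen from above before the deck went on, each was upright and within about 3 mm of its cavity centre. In the last picture they still stood under the deck.
- **Divider:** it lies on the four posts at the expected height, tilted by less than 0.005 rad. The gaps to the two far lips looked equal; I did not see the near lips close up after release.
- **Pot:** it stands in the deck's pocket, about 1 mm from the centre, with its top at 0.129 m (0.130 m expected). The open gripper was lifted clear with no contact force.

**Disagreements:** the top and scene cameras differed by about 5 mm in x, so I used the wrist camera's values. One wrist check before picking up the shouldered jar returned no depth, so I relied on the earlier measurement. That jar was gripped a few millimetres high and met the cavity floor with about 8 N.

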